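Season the stew pot

TASK

Get the pot ready for the stew: pick up the whole (long) cinnamon stick and the perforated steel spice infuser, in either order, and drop both into the open pot, letting each go from inside the mouth or close above the rim, never from high up. Leave the pot upright where it stands, and do not disturb the broken piece of cinnamon, the spice jar or the empty mortar standing about.

Things in the scene. Friction and masses are not known exactly. Their poses are not given: they have to be found in the camera images.
- pot: Open, empty steel stew pot, 220 mm across outside, 100 mm high, walls 4 mm, floor 6 mm thick; two dark bar handles stick out to 150 mm from its axis on its own +x and -x sides. Loose, 1.5 kg. Origin: centre of its underside. It and the mortar may stand on either side.
- pot_mouth (a point): Centre of the pot's open mouth, level with the rim, 100 mm above the pot's underside; z up.
- stick: Whole cinnamon stick: a brown double-scroll quill lying flat, 130 mm long (its x axis), 29 mm wide (y), 15 mm thick; about 30 g. Origin: middle of its underside. Grip it across its width.
- broken_stick: Broken piece of the same cinnamon, only 65 mm long (x), 29 mm wide (y), 15 mm thick, about 15 g. Not wanted: stays where it lies. Origin: middle of its underside.
- infuser: Steel spice infuser standing upright, about 90 g: cylinder 45 mm in diameter with dotted perforations, dark cap 48 mm in diameter from 54 to 70 mm up, wire loop on top to 88 mm. Latch lugs on the cap's +y and -y sides reach 30 mm from the axis (52 to 64 mm up): grip the cylinder along its x axis, below the cap. Origin: centre of underside, z along its axis.
- infuser_mid (a point): Point on the infuser's axis 35 mm above its underside (its middle).
- jar: Smooth closed amber glass spice jar with a steel cap, 46 mm in diameter, 95 mm high, loose. Not wanted: stays where it stands. Origin: centre of its underside.
- mortar: Empty thick-walled white ceramic mortar, 140 mm across the rim, 90 mm high, 1.2 kg, loose. Nothing goes in it. Origin: centre of its underside.
Things that resemble listed ones, but are neither listed nor needed, are in the scene too. Leave any yellow look-alike of the stick alone. What is shaped like the infuser but blue is not meant.

How it is judged:
At the end, for the whole second after the job is handed in: The middle of the whole cinnamon stick and the middle of the infuser are both inside the pot (within 105 mm of its axis, below the rim), come to rest (under 0.1 m/s) and released, and the pot stands upright (within 0.1 rad) (horizontal distance between each of stick, infuser_mid and pot_mouth below 0.105 m and z of stick in the frame of pot_mouth between -0.1 and 0 m and z of infuser_mid in the frame of pot_mouth between -0.1 and 0 m and linear speed of each of stick, infuser below 0.1 m/s and contact force between each of stick, infuser and the fingers below 0.05 N and angle between pot's own z axis and vertical below 0.1 rad); the robot touches nothing.
It fails at once if the pot is moved by more than 30 mm (distance of pot from where it was at the start of the episode above 0.03 m).
It fails at once if the broken piece, jar or mortar is moved by more than 30 mm (distance of any of broken_stick, jar, mortar from where it was at the start of the episode above 0.03 m).
It fails at once if the cinnamon stick is in free air with its origin over 220 mm above the island (let go over 120 mm above the rim) (height (world z) of stick above 0.22 m and contact force between stick and the fingers below 0.02 N).
It fails at once if the infuser is in free air with its origin over 220 mm above the island (let go over 120 mm above the rim) (height (world z) of infuser above 0.22 m and contact force between infuser and the fingers below 0.02 N).
It also fails if it takes over 56 s, if anything falls off the work surface, if the arm or the gripper's body presses on something with over 40 N, if the wrist force passes 120 N, or if a joint passes its speed limit or range.

ROBOT

A 6-joint arm with a two-finger parallel gripper is mounted at the origin on the work surface. World frame = base frame: x ahead of the robot, y to its left, z up, the work surface at z = 0. Lengths are in m, angles in rad, forces in N, time in s.
With the tool pointing down it reaches from about 0.35 to 0.925 m from the base axis. Payload 6.4 kg.
Tool frame: the origin (TCP) lies at the very end of the fingers, on their centre line; the grasp point (between the pads) lies 19 mm behind it (arm.pinch_z is the distance from the TCP to the grasp point, in m); z points along the fingers, y is the line along which they close (so a half turn about z gives the same grasp; the last joint's range is limited). The gripper opens to 94 mm and grips with 3 to 60 N. Pads are 16 mm wide; open, the fingers measure 119 mm over their backs; the gripper's body (75 mm by 177 mm) begins 78 mm behind the grasp point.
Start: joints at [0.977, 0.245, 1.558, -0, 1.339, -0.174], TCP at [0.265, 0.594, 0.205] pointing down, gripper open.
Joint ranges: [-3.13, 3.13], [-1.02, 2.26], [0.13, 2.54], [-0.95, 4.09], [0.21, 2.88], [-2.74, 2.74]. Speed limits (rad/s): [2.57, 2.57, 3.14, 3.14, 3.14, 3.14].

INTERFACE

Orientations are given as a 3x3 rotation matrix whose columns are the frame's x, y, z axes.
In Python, from station import arm gives the robot as it stands.
- The arm moves only by the tool step_arm, never from a script. Its argument "plan" is a list of rows, each a list of 4 numbers: the shift along the world's x, y, z in m, then the turn about the world's z in degrees. A call has 1 to 10 rows; each row shifts and turns the commanded pose from where the row before left it; what a row does not reach is not made up. A row lasts 1/10 s, in which the tool goes at most 50 mm and 8.59 degrees, less where a joint would pass 70% of its speed; a pose out of reach is approached as far as the arm can. A call is refused whole if a number of a shift passes 0.05 or a number of a turn 8.59, either way. A call with a gripper value outside its range is refused whole. "gripper" is the closure, from 0 (fully open) to 1 (shut), set as the call begins (left out, the last holds). The fingers move at their own pace and stop on an object; "newtons" is the grip in N (left out, the last holds). Time passes only in rows, so rows that do not move let the fingers close. It gives the time, the measured TCP pose, the force, the opening and the grip force at its end, in the units of the state.
- arm.observe(): the state, without advancing time (a new reading comes with each control period).
- arm.capture(name): name is "scene" or "top"; returns the picture (420x560x3 uint8, red, green, blue); there is no depth.
- arm.calibration(name): a dict with "K" (3x3 intrinsics, pixels), "rvec" (rotation vector, rad) and "tvec" (3), from world to camera coordinates, as OpenCV has them. Camera axes: x right, y down, z forward; pixel columns grow to the right and rows downward; lengths in m; the calibration is good to about 2 mm. A picture is of the moment at which its call begins. calibration takes no time and is no camera call.
- arm.sign_off(): hands the job in; it is judged then, once.
Trained networks look in the newest picture that a camera, given by its name, has taken for a name from the list of things; names that differ only in an ending like _2 or _b are one class to them, and where a whole thing is asked for, a point or a joint stands for the part that bears it (a point fixed in the world has none). Each returns a list of dicts, best first, with "score" (0 to 1); they miss things now and then, are a little off and sometimes report something else, mostly with a low value. They report only what shows in the picture. A call takes as long as a camera call. They do not tell look-alikes from the thing itself.
- arm.search_frame(camera, thing): "rect" ([left, top, width, height] in pixels, round what is visible of it).
The state is a dict: "clock": time; "joints": joint angles; "joint_velocities": joint speeds; "tau": joint torques, N m; "tool_pos": TCP position; "tool_rot": TCP orientation; "wrist_force": force on the tool from outside, world axes, zero at the start; "torque": the same for the moment, N m; "grip_width": finger opening in m; "grasp_force": force on a finger pad.
Only numpy, scipy, OpenCV 4.12 (cv2) and the standard library are available. Lean on these libraries where they do the work, as an engineer would, in place of code of your own. Each camera call takes 0.05 s, during which the arm holds its last target. There are 200 camera calls.

## Working session

There is one attempt and no reset: what is moved stays moved. The work goes in short steps, Python scripts to look and compute and a tool call to move; the robot and the scene stay as the last step left them, time stands still between calls to the robot, and variables do not carry over. Pictures are saved under pics/ and viewed, at most 10 in all, crops included, and the job is handed in when it is done.

Besides the shell and the picture viewer there is one more tool, called after "Call:" by a JSON object that holds its "method" and its "body". step_arm: Moves the arm, as the interface text tells. Its arguments: {"type":"object","properties":{"plan":{"type":"array"},"gripper":{"type":"number"},"newtons":{"type":"number"}},"required":["plan"]}

```bash
mkdir -p pics; cat > h.py <<'E'
import numpy as np, cv2
from station import arm
def cam(n):
    c=arm.calibration(n);K=np.array(c["K"],float);R=cv2.Rodrigues(np.array(c["rvec"],float))[0];t=np.array(c["tvec"],float).ravel();return K,R,t
def px2w(n,u,v,z):
    K,R,t=cam(n);d=R.T@np.linalg.inv(K)@np.array([u,v,1.]);o=-R.T@t
    return o+d*(z-o[2])/d[2]
def w2px(n,p):
    K,R,t=cam(n);q=K@(R@np.array(p,float)+t);return q[:2]/q[2]
E
python3 - <<'E'
from h import *
for n in("scene","top"):
    im=arm.capture(n);cv2.imwrite(f"pics/{n}0.png",im[:,:,::-1])
    K,R,t=cam(n);print(n,-R.T@t,R[2],K[0,0])
    for th in("pot","stick","infuser","jar","mortar","broken_stick"):
        print(th,[(np.round(d["rect"]).tolist(),round(d["score"],2)) for d in arm.search_frame(n,th)][:4])
E
```

```text
scene [0.95898257 0.44504944 0.63997364] [-0.47637607 -0.56346083 -0.67496499] 397.8465215526373
pot [([153.0, 124.0, 109.0, 77.0], 0.85)]
stick [([399.0, 220.0, 31.0, 43.0], 0.93), ([319.0, 223.0, 43.0, 37.0], 0.57)]
infuser [([203.0, 293.0, 30.0, 45.0], 0.78), ([249.0, 251.0, 27.0, 44.0], 0.74)]
jar [([216.0, 205.0, 22.0, 42.0], 0.8)]
mortar [([355.0, 261.0, 85.0, 85.0], 0.73)]
broken_stick [([270.0, 194.0, 25.0, 17.0], 0.51)]
top [ 0.4340189  -0.00568543  0.92022499] [ 0.14940937 -0.0055909  -0.98875962] 434.02529495122576
pot [([230.0, 146.0, 31.0, 27.0], 0.63)]
stick [([167.0, 291.0, 30.0, 68.0], 0.72), ([230.0, 226.0, 10.0, 68.0], 0.71)]
infuser [([225.0, 88.0, 26.0, 37.0], 0.81), ([232.0, 145.0, 26.0, 29.0], 0.57)]
jar [([302.0, 154.0, 28.0, 29.0], 0.59)]
mortar [([98.0, 184.0, 71.0, 66.0], 0.55)]
broken_stick [([311.0, 234.0, 18.0, 34.0], 0.73)]
```

View pics/scene0.png

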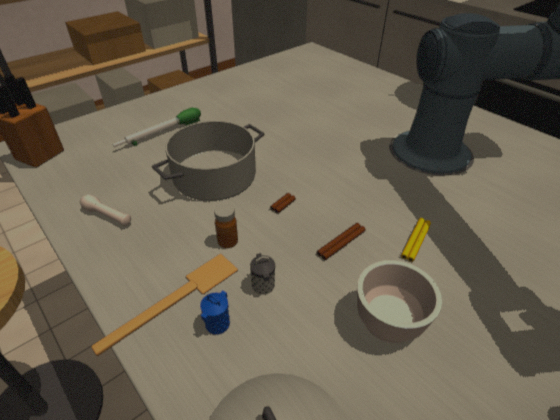

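View pics/top0.png

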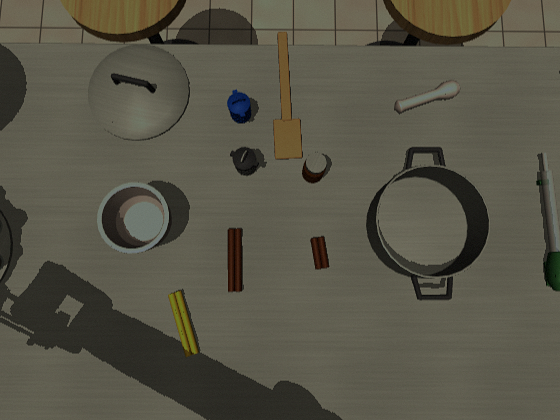

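The top picture shows these candidates:
- **Stick:** whole brown (235,260), broken brown (320,252) and yellow (185,322). I choose (235,260).
- **Infuser:** grey (245,160), blue (239,107) and the amber jar (315,166). I choose the grey one.
- **Pot and mortar:** the pot is at (428,222), the white mortar at (134,217).

Next is one close crop to check the choice, plus measurements.

```bash
python3 - <<'E'
from h import *
t=cv2.imread("pics/top0.png");s=cv2.imread("pics/scene0.png")
a=cv2.resize(t[135:185,215:275],None,fx=7,fy=7,interpolation=cv2.INTER_CUBIC)
b=cv2.resize(s[245:300,232:292],None,fx=6,fy=6,interpolation=cv2.INTER_CUBIC)
o=np.zeros((350,790,3),np.uint8);o[:350,:420]=a;o[:330,425:785]=b
cv2.imwrite("pics/c1.png",o)
def brown(im,box,z,n):
    x,y,w,h=box;hsv=cv2.cvtColor(im[y:y+h,x:x+w],cv2.COLOR_BGR2HSV)
    m=((hsv[...,1]>110)&((hsv[...,0]<14)|(hsv[...,0]>172))).astype(np.uint8)
    c=max(cv2.findContours(m,0,2)[0],key=cv2.contourArea).reshape(-1,2)+[x,y]
    P=np.array([px2w(n,u+0.0,v,z)[:2] for u,v in c],np.float32)*1000
    (cx,cy),wh,ang=cv2.minAreaRect(P);print(n,np.round((cx,cy)),np.round(wh),round(ang,1), cv2.boxPoints(((cx,cy),wh,ang)).round().tolist())
brown(t,(215,215,40,90),.012,"top");brown(s,(305,210,70,60),.012,"scene");brown(t,(305,225,30,55),.012,"top")
print("inf cap top", px2w("top",245,160,.07), "scene",px2w("scene",262,265,.07))
print("infuser scene base",px2w("scene",263,288,0))
# pot rim
for n,pts in(("top",[(367,222),(489,222),(428,165),(428,277)]),("scene",[(168,150),(256,150),(212,123),(212,177)])):
    for p in pts: print(n,p,px2w(n,*p,.1).round(3))
for p in[(425,150),(433,297)]: print("handle",px2w("top",*p,.08).round(3))
print("jar",px2w("top",316,160,.095).round(3),"mortar",px2w("top",134,217,.09).round(3))
E
```

```text
top [462.  80.] [128.  27.] 1.4 [[398.0, 92.0], [398.0, 65.0], [527.0, 68.0], [526.0, 95.0]]
scene [462.  83.] [134.  29.] 1.4 [[395.0, 96.0], [396.0, 67.0], [530.0, 71.0], [529.0, 99.0]]
top [479. -97.] [64. 28.] 8.8 [[445.0, -88.0], [449.0, -115.0], [512.0, -105.0], [508.0, -78.0]]
inf cap top [0.65999842 0.05756482 0.07      ] scene [0.66865246 0.06500483 0.07      ]
infuser scene base [0.6683476  0.06524876 0.        ]
top (367, 222) [ 0.532 -0.179  0.1  ]
top (489, 222) [ 0.534 -0.412  0.1  ]
top (428, 165) [ 0.645 -0.301  0.1  ]
top (428, 277) [ 0.43  -0.291  0.1  ]
scene (168, 150) [ 0.631 -0.343  0.1  ]
scene (256, 150) [ 0.468 -0.205  0.1  ]
scene (212, 123) [ 0.478 -0.382  0.1  ]
scene (212, 177) [ 0.61  -0.184  0.1  ]
handle [ 0.681 -0.303  0.08 ]
handle [ 0.392 -0.306  0.08 ]
jar [ 0.654 -0.083  0.095] mortar [0.54  0.268 0.09 ]
```

View pics/c1.png

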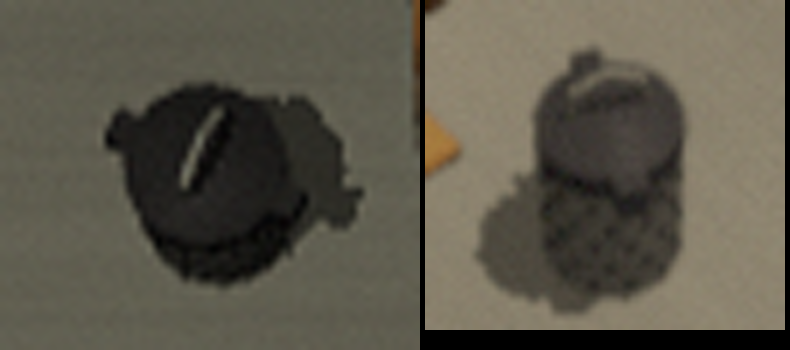

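The crop confirms the grey infuser. Its lugs are at about (232,154) and (258,164) in the top picture, so its x axis lies about 21.5° clockwise from world x. It stands near (0.665, 0.061). The stick is at (0.462, 0.081), 1.4° off world x, and the pot centre is near (0.541, -0.292).

```bash
python3 - <<'E'
from h import *
s=arm.observe();R=np.array(s["tool_rot"]);print(s["clock"],s["tool_pos"],R.round(3).tolist(),"yaw of tool y",np.degrees(np.arctan2(R[1,1],R[0,1])))
E
```

```text
0.7 [0.26490938 0.59357872 0.20546971] [[-0.913, 0.408, 0.0], [0.408, 0.913, 0.0], [-0.0, 0.0, -1.0]] yaw of tool y 65.94843858755877
```

Call:
{"method": "step_arm", "body": {"plan": [[0.014, -0.037, 0, 2.55], [0.014, -0.037, 0, 2.55], [0.014, -0.037, 0, 2.55], [0.014, -0.037, 0, 2.55], [0.014, -0.037, 0, 2.55], [0.014, -0.037, 0, 2.55], [0.014, -0.037, 0, 2.55], [0.014, -0.037, 0, 2.55], [0.014, -0.037, 0, 2.55], [0.014, -0.037, 0, 2.55]], "gripper": 0, "newtons": 15}}

```text
clock: 1.7
tool_pos: [0.4053, 0.2221, 0.2057]
tool_rot: [[-1.0, -0.027, 0.001], [-0.027, 1.0, 0.0], [-0.001, 0.0, -1.0]]
wrist_force: [0.6, 0.7, 0.7]
grip_width: 0.0939
grasp_force: 0.0
```

Call:
{"method": "step_arm", "body": {"plan": [[0.014, -0.036, 0, 0], [0.014, -0.036, 0, 0], [0.014, -0.036, 0, 0], [0.015, -0.034, 0, 0], [0, 0, -0.03, 0], [0, 0, -0.03, 0], [0, 0, -0.03, 0], [0, 0, -0.03, 0], [0, 0, -0.02, 0], [0, 0, 0, 0]]}}

```text
clock: 2.7
tool_pos: [0.4594, 0.0817, 0.0628]
tool_rot: [[-1.0, -0.025, -0.006], [-0.025, 1.0, 0.0], [0.006, 0.001, -1.0]]
wrist_force: [0.1, -0.0, -1.0]
grip_width: 0.0941
grasp_force: 0.0
```

Call:
{"method": "step_arm", "body": {"plan": [[0, 0, -0.02, 0], [0, 0, -0.02, 0], [0, 0, -0.012, 0], [0, 0, -0.007, 0], [0, 0, 0, 0], [0, 0, 0, 0]]}}

```text
clock: 3.3
tool_pos: [0.4627, 0.0815, 0.0073]
tool_rot: [[-1.0, -0.025, 0.001], [-0.025, 1.0, -0.0], [-0.001, -0.0, -1.0]]
wrist_force: [-0.1, 0.5, -0.1]
grip_width: 0.0939
grasp_force: 0.0
```

Call:
{"method": "step_arm", "body": {"plan": [[0, 0, 0, 0], [0, 0, 0, 0], [0, 0, 0, 0], [0, 0, 0, 0], [0, 0, 0, 0], [0, 0, 0, 0], [0, 0, 0, 0], [0, 0, 0, 0]], "gripper": 1, "newtons": 15}}

```text
clock: 4.1
tool_pos: [0.4619, 0.0816, 0.0064]
tool_rot: [[-1.0, -0.025, -0.0], [-0.025, 1.0, 0.0], [0.0, 0.0, -1.0]]
wrist_force: [0.4, -0.4, 0.5]
grip_width: 0.0334
grasp_force: 0.0
```

Call:
{"method": "step_arm", "body": {"plan": [[0, 0, 0.01, 0], [0, 0, 0.02, 0], [0, 0, 0.04, 0], [0, 0, 0.04, 0], [0, 0, 0.04, 0], [0, 0, 0.03, 0], [0, 0, 0, 0], [0, 0, 0, 0]]}}

```text
clock: 4.9
tool_pos: [0.4621, 0.0816, 0.1871]
tool_rot: [[-1.0, -0.025, 0.001], [-0.025, 1.0, -0.0], [-0.001, -0.0, -1.0]]
wrist_force: [-1.7, -0.8, -0.8]
grip_width: 0.0005
grasp_force: 0.0
```

I lifted before the slow fingers had closed. I'll reopen and check the stick.

Call:
{"method": "step_arm", "body": {"plan": [[-0.02, 0, 0.02, 0], [0, 0, 0, 0], [0, 0, 0, 0], [0, 0, 0, 0], [0, 0, 0, 0], [0, 0, 0, 0], [0, 0, 0, 0], [0, 0, 0, 0], [0, 0, 0, 0]], "gripper": 0.2}}

```text
clock: 5.8
tool_pos: [0.442, 0.0816, 0.2064]
tool_rot: [[-1.0, -0.025, 0.0], [-0.025, 1.0, 0.0], [-0.0, 0.0, -1.0]]
wrist_force: [-0.1, -0.5, -0.3]
grip_width: 0.0689
grasp_force: 0.0
```

```bash
python3 - <<'E'
from h import *
t=arm.capture("top");s=arm.capture("scene")
cv2.imwrite("pics/p2.png",np.hstack([t[120:420,120:500],s[100:400,140:500]])[:,:,::-1])
E
```

```text
(no output)
```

View pics/p2.png

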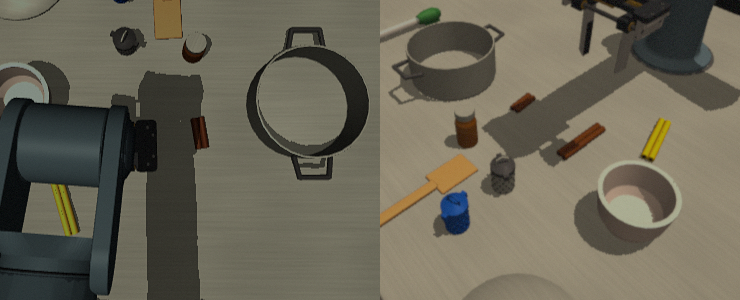

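The scene half shows the stick unmoved at about (342,241) and nothing else disturbed. I'll go down again and wait for the fingers to close.

Call:
{"method": "step_arm", "body": {"plan": [[0.02, 0, -0.02, 0], [0, 0, -0.04, 0], [0, 0, -0.04, 0], [0, 0, -0.04, 0], [0, 0, -0.03, 0], [0, 0, -0.02, 0], [0, 0, -0.012, 0], [0, 0, 0, 0], [0, 0, 0, 0]]}}

```text
clock: 6.8
tool_pos: [0.4627, 0.0815, 0.0053]
tool_rot: [[-1.0, -0.025, 0.001], [-0.025, 1.0, -0.0], [-0.001, -0.0, -1.0]]
wrist_force: [0.4, -0.5, 0.3]
grip_width: 0.0754
grasp_force: 0.0
```

Call:
{"method": "step_arm", "body": {"plan": [[0, 0, 0, 0], [0, 0, 0, 0], [0, 0, 0, 0], [0, 0, 0, 0], [0, 0, 0, 0], [0, 0, 0, 0], [0, 0, 0, 0], [0, 0, 0, 0], [0, 0, 0, 0]], "gripper": 1, "newtons": 15}}

```text
clock: 7.7
tool_pos: [0.4619, 0.0816, 0.0045]
tool_rot: [[-1.0, -0.025, -0.0], [-0.025, 1.0, -0.0], [0.0, -0.0, -1.0]]
wrist_force: [0.5, -0.0, 0.5]
grip_width: 0.0286
grasp_force: 15.0
```

Call:
{"method": "step_arm", "body": {"plan": [[0, 0, 0.01, 0], [0, 0, 0.03, 0], [0, 0, 0.04, 0], [0, 0, 0.04, 0], [0, 0, 0.04, 0], [0, 0, 0.015, 0], [0, 0, 0, 0]]}}

```text
clock: 8.4
tool_pos: [0.4639, 0.0815, 0.1831]
tool_rot: [[-1.0, -0.025, 0.007], [-0.025, 1.0, -0.001], [-0.007, -0.001, -1.0]]
wrist_force: [0.4, 0.5, -0.1]
grip_width: 0.0285
grasp_force: 15.0
```

Call:
{"method": "step_arm", "body": {"plan": [[0.008, -0.04, 0, 0], [0.008, -0.04, 0, 0], [0.008, -0.04, 0, 0], [0.008, -0.04, 0, 0], [0.008, -0.04, 0, 0], [0.008, -0.04, 0, 0], [0.008, -0.04, 0, 0], [0.008, -0.04, 0, 0], [0.008, -0.04, 0, 0], [0.008, -0.036, 0, 0]]}}

```text
clock: 9.4
tool_pos: [0.5411, -0.3157, 0.1773]
tool_rot: [[-1.0, -0.024, -0.002], [-0.024, 1.0, 0.002], [0.002, 0.002, -1.0]]
wrist_force: [0.0, 0.1, 0.2]
grip_width: 0.0287
grasp_force: 15.0
```

```bash
python3 - <<'E'
from h import *
t=arm.capture("top");s=arm.capture("scene")
o=arm.observe();print(o["tool_pos"],o["grip_width"],o["grasp_force"])
cv2.imwrite("pics/p3.png",np.hstack([t[100:400,180:560],s[20:320,100:460]])[:,:,::-1])
E
```

```text
[ 0.54116255 -0.31768369  0.17736046] 0.028130263644238575 14.999656677246094
```

View pics/p3.png

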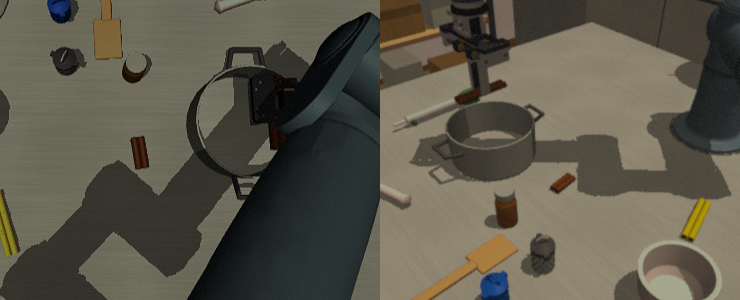

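The stick is held over the pot. Lowering it inside and releasing with a partial opening.

Call:
{"method": "step_arm", "body": {"plan": [[0, 0, -0.03, 0], [0, 0, -0.03, 0], [0, 0, -0.03, 0], [0, 0, -0.03, 0], [0, 0, -0.015, 0], [0, 0, 0, 0], [0, 0, 0, 0]]}}

```text
clock: 10.2
tool_pos: [0.5422, -0.3143, 0.045]
tool_rot: [[-1.0, -0.026, 0.0], [-0.026, 1.0, -0.0], [-0.0, -0.0, -1.0]]
wrist_force: [-0.5, 0.1, -0.2]
grip_width: 0.0285
grasp_force: 15.0
```

Call:
{"method": "step_arm", "body": {"plan": [[0, 0, 0, 0], [0, 0, 0, 0], [0, 0, 0, 0], [0, 0, 0, 0], [0, 0, 0, 0], [0, 0, 0, 0]], "gripper": 0.4}}

```text
clock: 10.8
tool_pos: [0.5419, -0.3144, 0.0445]
tool_rot: [[-1.0, -0.025, 0.0], [-0.025, 1.0, -0.0], [-0.0, -0.0, -1.0]]
wrist_force: [-0.1, 0.3, 0.5]
grip_width: 0.0561
grasp_force: 0.0
```

Call:
{"method": "step_arm", "body": {"plan": [[0, 0, 0.02, 0], [0, 0, 0.04, 0], [0, 0, 0.04, 0], [0, 0, 0.04, 0], [0, 0, 0.03, 0], [0, 0, 0.01, 0], [0, 0, 0, 0]]}}

```text
clock: 11.5
tool_pos: [0.5425, -0.3149, 0.2258]
tool_rot: [[-1.0, -0.025, 0.002], [-0.025, 1.0, -0.002], [-0.002, -0.002, -1.0]]
wrist_force: [0.1, 0.3, -1.4]
grip_width: 0.057
grasp_force: 0.0
```

Call:
{"method": "step_arm", "body": {"plan": [[0.009, 0.027, 0, -8], [0.009, 0.027, 0, -8], [0.009, 0.027, 0, -8], [0.009, 0.027, 0, -8], [0.009, 0.027, 0, -8], [0.009, 0.027, 0, -8], [0.009, 0.027, 0, -8], [0.009, 0.027, 0, -8], [0.009, 0.027, 0, -8], [0.009, 0.027, 0, -8]], "gripper": 0}}

```text
clock: 12.5
tool_pos: [0.6308, -0.0429, 0.2209]
tool_rot: [[-0.193, 0.981, -0.005], [0.981, 0.193, 0.001], [0.002, -0.005, -1.0]]
wrist_force: [-0.4, 0.5, 0.6]
grip_width: 0.0941
grasp_force: 0.0
```

Call:
{"method": "step_arm", "body": {"plan": [[0.009, 0.027, 0, -8], [0.009, 0.027, 0, -8], [0.007, 0.027, 0, -8], [0.007, 0.025, 0, -8.5], [0, 0, 0, 0], [0, 0, 0, 0], [0, 0, 0, 0]]}}

```text
clock: 13.2
tool_pos: [0.6632, 0.0607, 0.2229]
tool_rot: [[0.359, 0.933, -0.002], [0.933, -0.359, -0.0], [-0.001, -0.002, -1.0]]
wrist_force: [0.9, -0.7, 0.5]
grip_width: 0.0941
grasp_force: 0.0
```

```bash
python3 - <<'E'
from h import *
t=arm.capture("top");s=arm.capture("scene")
o=arm.observe();R=np.array(o["tool_rot"]);print(o["tool_pos"],o["grip_width"],np.degrees(np.arctan2(R[1,1],R[0,1])),o["clock"])
print([ (x,w2px("scene",(.665,.061,z)).round(1)) for x,z in(("base",0),("cap",.07))])
cv2.imwrite("pics/p4.png",np.hstack([t[100:400,180:560],s[60:360,100:460]])[:,:,::-1])
E
```

```text
[0.66354561 0.060477   0.22377638] 0.09428626434255799 -21.083340233436996 13.3
[('base', array([263. , 285.8])), ('cap', array([262.2, 262.8]))]
```

View pics/p4.png

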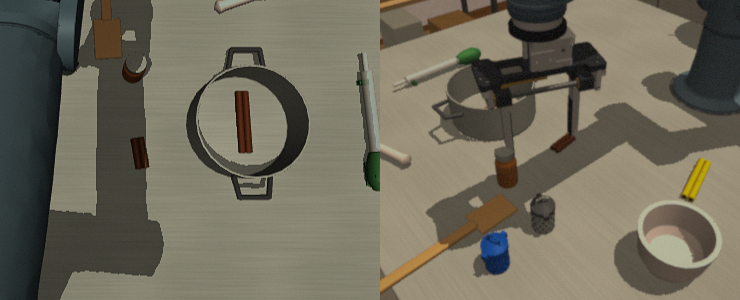

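The stick lies in the pot, at about (243,122) in the left half, and the gripper hangs above the infuser. Descending.

Call:
{"method": "step_arm", "body": {"plan": [[0.002, 0.002, -0.03, 0], [0, 0, -0.03, 0], [0, 0, -0.03, 0], [0, 0, -0.03, 0], [0, 0, -0.03, 0], [0, 0, -0.03, 0], [0, 0, -0.02, 0], [0, 0, -0.014, 0], [0, 0, 0, 0], [0, 0, 0, 0]]}}

```text
clock: 14.3
tool_pos: [0.6665, 0.0632, 0.0112]
tool_rot: [[0.359, 0.933, 0.001], [0.933, -0.359, -0.0], [0.0, 0.001, -1.0]]
wrist_force: [0.6, 0.0, 0.2]
grip_width: 0.094
grasp_force: 0.0
```

Call:
{"method": "step_arm", "body": {"plan": [[0, 0, 0, 0], [0, 0, 0, 0], [0, 0, 0, 0], [0, 0, 0, 0], [0, 0, 0, 0], [0, 0, 0, 0], [0, 0, 0, 0], [0, 0, 0, 0], [0, 0, 0, 0], [0, 0, 0, 0]], "gripper": 1, "newtons": 20}}

```text
clock: 15.3
tool_pos: [0.666, 0.0636, 0.0105]
tool_rot: [[0.359, 0.933, 0.0], [0.933, -0.359, 0.0], [0.0, 0.0, -1.0]]
wrist_force: [0.0, 0.2, -0.6]
grip_width: 0.047
grasp_force: 20.0
```

Call:
{"method": "step_arm", "body": {"plan": [[0, 0, 0.01, 0], [0, 0, 0.03, 0], [0, 0, 0.04, 0], [0, 0, 0.04, 0], [0, 0, 0.04, 0], [0, 0, 0.02, 0], [0, 0, 0, 0]]}}

```text
clock: 16.0
tool_pos: [0.6682, 0.0635, 0.1957]
tool_rot: [[0.359, 0.933, 0.008], [0.933, -0.359, -0.001], [0.002, 0.008, -1.0]]
wrist_force: [0.4, -0.3, -1.6]
grip_width: 0.0472
grasp_force: 20.0
```

Call:
{"method": "step_arm", "body": {"plan": [[-0.014, -0.035, 0, 0], [-0.014, -0.035, 0, 0], [-0.014, -0.035, 0, 0], [-0.014, -0.035, 0, 0], [-0.014, -0.035, 0, 0], [-0.014, -0.035, 0, 0], [-0.014, -0.035, 0, 0], [-0.014, -0.035, 0, 0], [-0.013, -0.036, 0, 0], [0, 0, 0, 0]]}}

```text
clock: 17.0
tool_pos: [0.5386, -0.2554, 0.1885]
tool_rot: [[0.364, 0.931, -0.003], [0.931, -0.364, 0.001], [-0.0, -0.003, -1.0]]
wrist_force: [0.3, 0.7, -0.9]
grip_width: 0.047
grasp_force: 20.0
```

Call:
{"method": "step_arm", "body": {"plan": [[0, 0, -0.03, 0], [0, 0, -0.03, 0], [0, 0, -0.03, 0], [0, 0, -0.03, 0], [0, 0, -0.02, 0], [0, 0, 0, 0], [0, 0, 0, 0]]}}

```text
clock: 17.7
tool_pos: [0.5406, -0.2516, 0.0498]
tool_rot: [[0.359, 0.933, -0.001], [0.933, -0.359, 0.001], [0.001, -0.002, -1.0]]
wrist_force: [1.4, 0.0, -0.6]
grip_width: 0.0478
grasp_force: 20.0
```

Call:
{"method": "step_arm", "body": {"plan": [[0, 0, -0.015, 0], [0, 0, -0.006, 0], [0, 0, 0, 0], [0, 0, 0, 0]]}}

```text
clock: 18.1
tool_pos: [0.541, -0.2525, 0.0295]
tool_rot: [[0.359, 0.933, 0.0], [0.933, -0.359, -0.0], [-0.0, 0.0, -1.0]]
wrist_force: [0.0, -0.0, -1.4]
grip_width: 0.0471
grasp_force: 20.0
```

Call:
{"method": "step_arm", "body": {"plan": [[0, 0, 0, 0], [0, 0, 0, 0], [0, 0, 0, 0], [0, 0, 0, 0], [0, 0, 0, 0], [0, 0, 0, 0]], "gripper": 0.25}}

```text
clock: 18.7
tool_pos: [0.5409, -0.2524, 0.0295]
tool_rot: [[0.359, 0.933, 0.0], [0.933, -0.359, -0.0], [-0.0, 0.0, -1.0]]
wrist_force: [0.1, -0.3, -0.3]
grip_width: 0.0706
grasp_force: 0.0
```

Call:
{"method": "step_arm", "body": {"plan": [[0, 0, 0.01, 0], [0, 0, 0.02, 0], [0, 0, 0.03, 0], [0, 0, 0.04, 0], [0, 0, 0.05, 0], [0, 0, 0.05, 0], [0, 0, 0, 0]]}}

```text
clock: 19.4
tool_pos: [0.5446, -0.2549, 0.2396]
tool_rot: [[0.359, 0.933, 0.013], [0.933, -0.359, -0.01], [-0.004, 0.016, -1.0]]
wrist_force: [0.2, 0.4, 0.8]
grip_width: 0.0704
grasp_force: 0.0
```

Call:
{"method": "step_arm", "body": {"plan": [[0, 0.04, 0, 0], [0, 0.04, 0, 0], [0, 0.04, 0, 0], [0, 0.04, 0, 0], [0, 0.04, 0, 0], [0, 0.04, 0, 0], [0, 0, 0, 0], [0, 0, 0, 0]]}}

```text
clock: 20.2
tool_pos: [0.5407, -0.012, 0.2294]
tool_rot: [[0.358, 0.934, -0.0], [0.934, -0.358, -0.0], [-0.0, 0.0, -1.0]]
wrist_force: [-0.4, -0.5, -0.3]
grip_width: 0.0703
grasp_force: 0.0
```

```bash
python3 - <<'E'
from h import *
t=arm.capture("top");s=arm.capture("scene")
o=arm.observe();print(o["tool_pos"],o["grip_width"],o["clock"])
cv2.imwrite("pics/p5.png",np.hstack([t[100:400,180:560],s[60:360,100:460]])[:,:,::-1])
E
```

```text
[ 0.54089619 -0.01331096  0.22938533] 0.07023115078443233 20.3
```

View pics/p5.png

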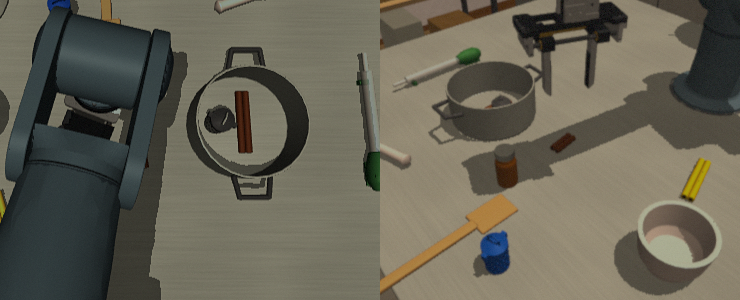

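The left half shows the infuser at about (220,118) and the stick at about (243,122), both in the upright pot. The jar, broken piece and mortar are where they were, and the gripper is clear.

```bash
python3 -c "from station import arm; print(arm.sign_off())"
```

```text
the job is handed in; nothing more can be done
None
```

The whole cinnamon stick and the steel infuser are both in the upright pot and the job is handed in; the last picture showed the jar, broken piece and mortar undisturbed, but sign-off gave no verdict.

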